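# Draw the sunken latch of the tablet caddy with its pull hook

### The job

Unlock the child-safe dishwasher-tablet caddy on the chopping board: take the pull hook from its holder, reach down the caddy's bore with it, catch the latch ring and gently draw the latch up all the way to its stop. Use only the hook on the latch, never the fingers, and feel your way: do not jab, wrench or lean hard on the latch or the caddy, and do not slacken so far that the latch is pushed back down. Then stand the hook back in its holder as it was, toe on the same side, let go, and leave the other things undisturbed.

Things in the scene. Friction and masses are not known exactly. Their poses are not given: they have to be found in the camera images.
- caddy: Fixed grey plastic box, 120 x 120 mm, 125 mm high, standing on the board; origin under its centre, z up; its front (-x, steel hasp) faces roughly to the robot, its back (+x) has two hinges. A round bore goes down from the middle of its level top. In the bore sits the black latch plunger: a disc 45 mm across with a steel wire ring (an upright arch) standing on it.
- bore (a point): Centre of the bore's mouth, on the caddy's top face; axes as the caddy's. The bore is vertical, 50 mm in diameter, with a 2 mm chamfer. HEIGHT OF THE LATCH IS NOT MEASURED: with the latch down, the disc's top lies anywhere from 58 to 90 mm below the mouth (top of the ring 36 to 68 mm below), as this caddy was adjusted; find it by feel.
- ring_line (a point): Point on the caddy's top face straight above the ring's middle, 6 mm to +x of the bore's centre; axes as the caddy's. The ring's plane is parallel to y and z through this point. Wire 4 mm thick; opening 18 mm wide (y) and 18 mm high from disc to underside of the arch, upper corners rounded. There is more room beside the ring on its -x side.
- latch (a joint): How far the latch is drawn up, m: 0 = down (locked), 0.060 = fully drawn, at a hard stop. Slides vertically; takes about 6 N, plus 4 N per 0.1 m/s; stays where left. Fully drawn, the ring's top is between 8 mm below and 24 mm above the mouth, the disc's top 22 mm lower. Pushing down on the disc pushes it down again.
- hook_grip (a point): Centre of the hook tool's handle. Tool: loose, about 0.12 kg, upright in its holder, handle on top; z up along the shank, x the way the toe points. Handle: wooden bar 30 mm (x) by 22 mm (y), reaching 29 mm below and above this point. Under it a flange 48 (x) x 36 (y) x 6 mm, underside 35 mm below this point; then the shank.
- hook_toe (a point): Tip of the hook's upturned toe, 12.5 mm to +x of the shank's axis and 124 mm below the handle's centre; axes as the handle's. The steel shank runs straight down on the handle's axis, 5 mm thick, to its lowest point 135 mm below the handle's centre; there the 5 mm rod turns to +x, reaches 15 mm out, and its end turns up 11 mm. Gap between shank and toe end 7.5 mm, its middle 6.25 mm out.
- holder_top (a point): Centre of the level top face of the hook's fixed wooden holder, 64 (x) x 56 (y) mm, 115 mm high. A slot runs down through it, 32 (x) x 22 (y) mm, centred 6 mm to +x of this point. At rest the hook's flange lies on this face, shank down the holder's axis (handle's centre 35 mm above this point), toe towards the holder's +x (away from the robot, within 0.5 rad).
- sugar_pot: Bystander: lidded white ceramic sugar pot, 84 mm wide, 93 mm high; origin under its centre
- whisk: Bystander: stainless balloon whisk lying on the board, about 240 mm long; origin near mid-length, underside
- scraper: Bystander: scraper lying on the board, wooden handle and yellow silicone blade, 212 mm long; origin near mid-length, underside
- ramekin: Bystander: small white ramekin, 72 mm wide, 38 mm high; origin under its centre
- pepper: Bystander: small glass jar with steel cap, 40 mm wide, 85 mm high; origin under its centre
- mug: Bystander: blue-glazed mug, 80 mm wide, 90 mm high; origin under its centre
- spoon: Bystander: spoon lying on the worktop beside the board; origin near mid-length, underside

How it is judged:
On the way, in this order (a step that is already met when the one before it is completed fails the run):
1. the hook is lifted out of its holder (z of hook_grip in the frame of holder_top above 0.1 m and contact force between the fingers and hook above 1 N), for 0.2 s.
2. the latch is drawn fully up (over 56.5 of 60 mm) with the hook pulling on it (value of joint latch above 0.0565 m and contact force between hook and latch above 1 N), for 0.1 s.
At the end, for the whole second after the job is handed in: the latch stays drawn, over 56.5 mm of its 60 mm; the hook stands upright in its holder, flange on the top face (handle centre 31 to 39 mm above it, tilt under 0.1 rad, handle axis within about 25 mm of the holder's, toe within 0.5 rad of the way it pointed), released and still (value of joint latch above 0.0565 m and distance between hook_grip and holder_top below 0.043 m and z of hook_grip in the frame of holder_top between 0.031 and 0.039 m and angle between hook_grip's own z axis and vertical below 0.1 rad and angle between the x axis of hook_grip and the x axis of holder_top, either way round below 0.5 rad and x of hook_toe in the frame of holder_top above 0 m and linear speed of hook below 0.02 m/s); the robot touches nothing.
It fails at once if the hook presses or pulls on the caddy or its latch with more than 22 N (contact force between hook and caddy above 22 N).
It fails at once if the fingers touch the latch (contact force between the fingers and latch above 0.3 N).
It fails at once if a bystander is shifted by more than 20 mm (distance of any of sugar_pot, whisk, scraper, ramekin, pepper, mug, spoon from where it was at the start of the episode above 0.02 m).
It also fails if it takes over 67 s, if anything falls off the work surface, if the arm or the gripper's body presses on something with over 40 N, if the wrist force passes 120 N, or if a joint passes its speed limit or range.

### The arm

A 7-joint arm with a two-finger parallel gripper is mounted at the origin on the work surface. World frame = base frame: x ahead of the robot, y to its left, z up, the work surface at z = 0. Lengths are in m, angles in rad, forces in N, time in s.
With the tool pointing down it reaches from about 0.4 to 0.9 m from the base axis. Payload 5.6 kg.
Tool frame: the origin (TCP) lies at the very end of the fingers, on their centre line; the grasp point (between the pads) lies 19 mm behind it (grip_point_offset is the distance from the TCP to the grasp point, in m); y points along the fingers, x is the direction in which the jaws open and shut, and the axes are right-handed (so a half turn about y gives the same grasp; the last joint's range is limited). The gripper opens to 92 mm and grips with 3 to 60 N. Pads are 20 mm wide; open, the fingers measure 128 mm over their backs; the gripper's body (75 mm by 189 mm) begins 69 mm behind the grasp point.
Start: joints at [1.123, 0.468, -0.012, 1.603, 0.006, 1.071, -0.056], TCP at [0.256, -0.597, 0.215] pointing down, gripper open.
Joint ranges: [-2.53, 2.53], [-0.31, 2.02], [-1.57, 1.55], [0.28, 2.44], [-1.29, 4.43], [0.15, 1.84], [-2.92, 2.92]. Speed limits (rad/s): [2.57, 2.57, 3.14, 3.14, 3.14, 3.14, 3.14].

### API

Orientations are given as a rotation vector (axis times angle).
In Python, from bench import * gives the robot as it stands. Calls block until the motion is done:
- move_to(position, orientation): joint-space move of the TCP to a pose.
- movel(position, frame=None, v=0.15, force_limit=None): straight line of the TCP; frame=None keeps the orientation; v is the mean speed in m/s. With force_limit (N) it stops when the force on the tool has changed by that much, and returns True; else False.
- move_j(angles): joint-space move.
- command_gripper(opening, grasp_force=None): opening from 0.0 (shut) to 1.0 (fully open); grasp_force is the grip in N (None keeps the last); returns when the fingers have stopped.
- dwell(seconds).
- solve_ik(position, orientation): joint angles nearest the present ones, or None.
- grab_frame(name): name is "scene" or "top"; returns (picture, depth): 400x640x3 uint8, red, green, blue; 400x640 float32, m along the optical axis (not along the pixel's ray), 0 where there is no reading.
- camera_info(name): a dict with "intrinsics" (3x3 intrinsics, pixels), "rvec" (rotation vector, rad) and "tvec" (3), from world to camera coordinates, as OpenCV has them. Camera axes: x right, y down, z forward; pixel columns grow to the right and rows downward; lengths in m; the calibration is good to about 2 mm. A picture is of the moment at which its call begins. camera_info takes no time and is no camera call.
A pose or a line that the arm cannot do raises PlanningError and nothing moves.
- job_done(): hands the job in, once; it reports no verdict.
Trained networks look in the newest picture that a camera, given by its name, has taken for a name from the list of things; names that differ only in an ending like _2 or _b are one class to them, and where a whole thing is asked for, a point or a joint stands for the part that bears it (a point fixed in the world has none). Each returns a list of dicts, best first, with "conf" (0 to 1); they miss things now and then, are a little off and sometimes report something else, mostly with a low value. They report only what shows in the picture. A call takes as long as a camera call.
- search_frame(camera, query): "bbox" ([left, top, right, bottom] in pixels, round what is visible of it).
- spot_point(camera, query): "at" ([column, row] in pixels: a listed point, or the origin of a listed thing).
Readings, each from a call of its own:
- read_time(): time.
- read_q(): joint angles.
- read_joint_velocities(): joint speeds.
- read_tau(): joint torques, N m.
- read_position(): TCP position.
- read_orientation(): TCP orientation.
- read_contact_force(): force on the tool from outside, world axes, zero at the start.
- read_moment(): the same for the moment, N m.
- read_gripper_width(): opening from 0.0 (shut) to 1.0 (fully open).
Only numpy, scipy, OpenCV 4.12 (cv2) and the standard library are available. Lean on these libraries where they do the work, as an engineer would, in place of code of your own. Each camera call takes 0.05 s, during which the arm holds its last target. There are 200 camera calls.

## Working session

There is one attempt and no reset: what is moved stays moved. The work goes in short steps, each a Python script; the robot and the scene stay as the last script left them, time stands still between calls to the robot, and variables do not carry over. Pictures are saved under pics/ and viewed, about 8 in all and at most 12, crops included, and the job is handed in when it is done.

```bash
ls; mkdir -p pics; cat > h.py <<'E'
from bench import *
import numpy as np, cv2
from scipy.spatial.transform import Rotation as R
def cam(n):
    c=camera_info(n); K=np.array(c["intrinsics"]).reshape(3,3); return K,R.from_rotvec(np.ravel(c["rvec"])).as_matrix(),np.ravel(c["tvec"])
def ray(n,px):
    K,Rm,t=cam(n); d=Rm.T@np.linalg.inv(K)@np.array([px[0],px[1],1.]); return -Rm.T@t,d
def onz(n,px,z):
    o,d=ray(n,px); return o+d*(z-o[2])/d[2]
def cloud(n,depth):
    K,Rm,t=cam(n); v,u=np.mgrid[:400,:640]; P=np.stack([u,v,np.ones_like(u)],-1)@np.linalg.inv(K).T*depth[...,None]
    return (P-t)@Rm
def proj(n,p):
    K,Rm,t=cam(n); q=K@(Rm@np.array(p)+t); return q[:2]/q[2]
E
python3 - <<'E'
from h import *
np.set_printoptions(precision=4,suppress=True)
for n in("scene","top"):
    im,d=grab_frame(n); cv2.imwrite(f"pics/{n}0.png",im[...,::-1]); np.save(f"{n}0.npy",d); P=cloud(n,d)
    o,_=ray(n,(320,200)); print(n,"cam at",o)
    for q in("bore","ring_line","hook_grip","hook_toe","holder_top","caddy"):
        for r in spot_point(n,q)[:2]:
            u,v=np.round(r["at"]).astype(int); print(q,r["at"],round(r["conf"],2),P[min(v,399),min(u,639)])
print(read_orientation(),read_position(),read_time(),read_gripper_width())
E
```

```text
pics
scene cam at [ 0.8582 -0.3815  0.9452]
bore [322.6, 166.6] 0.93 [0.5082 0.1098 0.1195]
ring_line [321.6, 170.0] 0.69 [0.5122 0.1004 0.121 ]
hook_grip [391.1, 228.3] 0.63 [0.71   0.1167 0.0297]
hook_grip [255.8, 229.2] 0.62 [ 0.5253 -0.1365  0.1948]
hook_toe [254.0, 194.3] 0.61 [ 0.3782 -0.0079  0.0231]
holder_top [253.6, 238.0] 0.75 [ 0.5219 -0.1443  0.1635]
caddy [322.6, 197.7] 0.65 [0.5632 0.0358 0.1276]
top cam at [0.3726 0.024  0.9317]
bore [285.2, 222.3] 0.91 [0.5121 0.0976 0.117 ]
bore [291.0, 228.6] 0.57 [0.4977 0.0826 0.1214]
ring_line [291.3, 214.5] 0.85 [0.5309 0.087  0.1171]
hook_grip [394.3, 232.6] 0.79 [ 0.5006 -0.1219  0.1955]
holder_top [390.0, 232.3] 0.96 [ 0.5021 -0.1145  0.193 ]
caddy [289.4, 227.4] 0.83 [0.5019 0.0875 0.1192]
[-1.374   0.9061 -0.9062] [ 0.256  -0.5975  0.2146] 0.7 1.0016944009125703
```

```bash
python3 -c "
import cv2,numpy as np
a=cv2.imread('pics/scene0.png');b=cv2.imread('pics/top0.png')
cv2.imwrite('pics/both0.png',cv2.resize(np.vstack([a,b]),(480,600)))"
```

```text
(no output)
```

View pics/scene0.png

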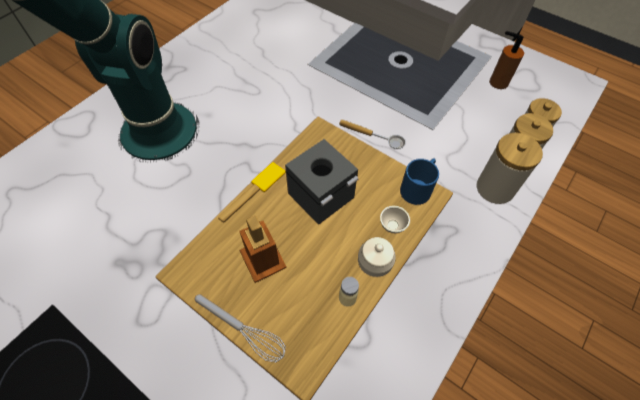

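View pics/top0.png

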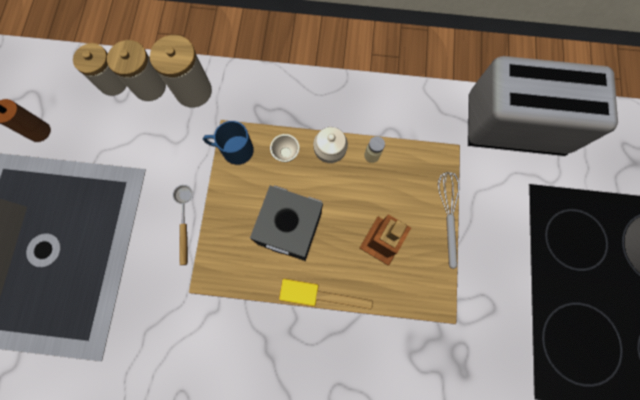

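The scene view shows the caddy with its bore at about (322,167) and the hook in its holder at (255,235). The top view shows the bore at (286,221) and the handle at (397,230). Next I'll measure heights and rectify both views.

```bash
python3 - <<'E'
from h import *
np.set_printoptions(precision=4,suppress=True)
tiles=[]
for n in("scene","top"):
    d=np.load(f"{n}0.npy"); P=cloud(n,d); im=cv2.imread(f"pics/{n}0.png")
    def near(c,r): return P[(np.hypot(P[...,0]-c[0],P[...,1]-c[1])<r)&(d>0)]
    b=near((.42,-.02),.05); print(n,"board z",np.median(b[:,2]),b[:,2].std())
    q=near((.51,.09),.09); q=q[q[:,2]>.1]; print("caddy top z",np.percentile(q[:,2],[25,50,75,95]))
    q=near((.51,-.125),.06); print("holder z hist",np.histogram(q[:,2],np.arange(0,.24,.01))[0])
    q=q[q[:,2]>.175]; print("handle pts",len(q),q.mean(0),np.percentile(q[:,2],[50,90,98]))
    # rectified at given z, 0.5mm/px ; rows: x decreasing, cols: y decreasing
    for z,c in((.145,(.51,.095)),(.135,(.51,-.125)),(.199,(.51,-.125))):
        w=[(c[0]+a*.1,c[1]+b*.1,z) for a,b in((1,1),(1,-1),(-1,-1),(-1,1))]
        H=cv2.getPerspectiveTransform(np.float32([proj(n,p) for p in w]),np.float32([(0,0),(260,0),(260,260),(0,260)]))
        t=cv2.warpPerspective(im,H,(260,260),flags=cv2.INTER_CUBIC); tiles.append(t)
cv2.imwrite("pics/rect0.png",np.vstack([np.hstack(tiles[:3]),np.hstack(tiles[3:])]))
E
```

```text
scene board z 0.020916760900965205 0.003274478315067562
caddy top z [0.1313 0.1447 0.1462 0.1478]
holder z hist [  0 156 527 292  52  53  54  55  57  57  57  63  67 396 163  30  25  36
  28 119  51   0   0]
handle pts 215 [ 0.5164 -0.1326  0.195 ] [0.1985 0.2008 0.2015]
top board z 0.019186328035821272 0.0023060698524578157
caddy top z [0.142  0.1435 0.1446 0.1461]
holder z hist [  0 430 449 131  28  23  31  26  29  34  33  33  29 476  96  15  19  17
  19 169  10   0   0]
handle pts 207 [ 0.5075 -0.1278  0.1955] [0.1974 0.1994 0.2004]
```

View pics/rect0.png

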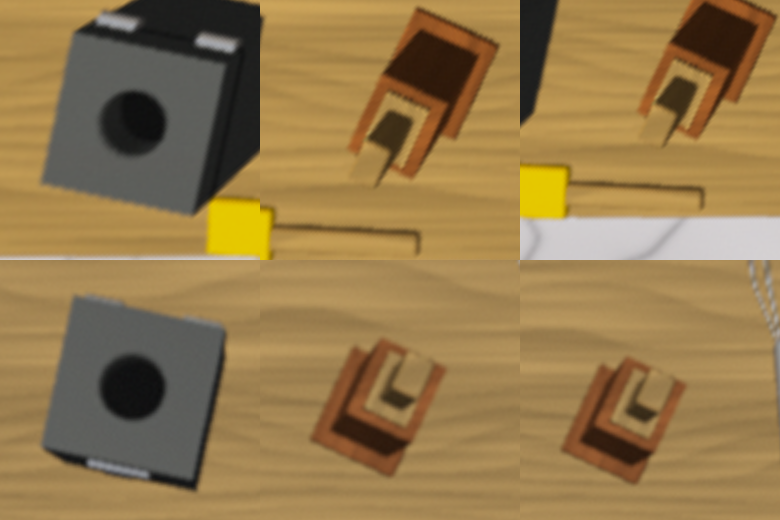

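The rectified views agree, with the bore near (0.513, 0.093), caddy yaw about -0.21 and holder yaw about -0.45. Heights match the given sizes: board 0.020, caddy top 0.145, holder top 0.135, handle top 0.199. Now I'll refine with sub-pixel fits.

```bash
cat > fit.py <<'E'
from h import *
np.set_printoptions(precision=4,suppress=True)
S=4000
def rect(n,im,z,c,h=.1):
    w=[(c[0]+a*h,c[1]+b*h,z) for a,b in((1,1),(1,-1),(-1,-1),(-1,1))]; N=int(2*h*S)
    H=cv2.getPerspectiveTransform(np.float32([proj(n,p) for p in w]),np.float32([(0,0),(N,0),(N,N),(0,N)]))
    return cv2.warpPerspective(im,H,(N,N),flags=cv2.INTER_CUBIC),lambda p:(c[0]+h-p[1]/S,c[1]+h-p[0]/S)
def bigc(m):
    return max(cv2.findContours(m.astype(np.uint8),cv2.RETR_EXTERNAL,cv2.CHAIN_APPROX_NONE)[0],key=cv2.contourArea)
def yawrect(cnt,f):
    r=cv2.minAreaRect(cnt); w=np.array([f(p) for p in cv2.boxPoints(r)]); e=[w[1]-w[0],w[2]-w[1]]
    return w.mean(0),[(round(float(np.linalg.norm(k)),4),round(float((np.arctan2(k[1],k[0])+np.pi/2)%np.pi-np.pi/2),3)) for k in e]
if __name__=="__main__":
  for n in("scene","top"):
    im=cv2.imread(f"pics/{n}0.png"); d=np.load(f"{n}0.npy")
    t,f=rect(n,im,.145,(.51,.093)); g=t.mean(2); s=t.max(2).astype(int)-t.min(2)
    m=(g>65)&(g<135)&(s<25); m=cv2.morphologyEx(m.astype(np.uint8),cv2.MORPH_OPEN,np.ones((25,25)))
    cnt=bigc(m); print(n,"caddy",yawrect(cnt,f))
    hole=np.zeros(g.shape,np.uint8); cv2.circle(hole,(400,400),150,1,-1)
    e=cv2.fitEllipse(cv2.convexHull(bigc((g<62)&(hole>0)))); print("bore",f(e[0]),np.array(e[1])/S)
    P=cloud(n,d); q=P[(np.hypot(P[...,0]-.51,P[...,1]+.125)<.06)&(P[...,2]>.19)]
    w=cv2.minAreaRect(np.float32(q[:,:2]*1000)); print("handle top by depth",w,len(q))
    q=P[(np.hypot(P[...,0]-.51,P[...,1]+.125)<.06)&(abs(P[...,2]-.137)<.008)]
    w=cv2.minAreaRect(np.float32(q[:,:2]*1000)); print("holder top by depth",w,len(q))
    t,f=rect(n,im,.199,(.51,-.13),.05); t2,_=rect(n,im,.135,(.51,-.13),.05)
    cv2.imwrite(f"pics/_{n}h.png",np.hstack([t,t2]))
E
python3 fit.py; python3 -c "
import cv2,numpy as np
cv2.imwrite('pics/hold0.png',cv2.resize(np.vstack([cv2.imread('pics/_sceneh.png'),cv2.imread('pics/_toph.png')]),(600,600)))"
```

```text
scene caddy (array([0.5155, 0.0924], dtype=float32), [(0.1187, -0.213), (0.1193, 1.358)])
bore (0.5155634994506836, 0.09283684539794923) [0.0506 0.0516]
handle top by depth ((512.9420776367188, -130.13340759277344), (21.92581558227539, 30.434650421142578), 64.90357208251953) 170
holder top by depth ((512.9757080078125, -130.076904296875), (56.054107666015625, 65.40849304199219), 64.8051528930664) 554
top caddy (array([0.5116, 0.0923], dtype=float32), [(0.125, -0.215), (0.1199, 1.355)])
bore (0.5122179794311523, 0.09337545776367188) [0.0509 0.0513]
handle top by depth ((509.1844787597656, -129.37632751464844), (21.991153717041016, 30.48981475830078), 64.25541687011719) 179
holder top by depth ((509.0367431640625, -129.56015014648438), (56.1901969909668, 64.5160903930664), 64.79981994628906) 564
```

View pics/hold0.png

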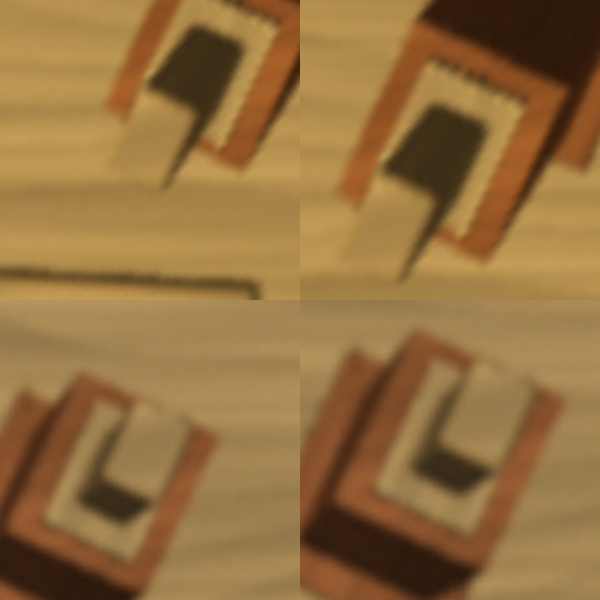

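The fits match the given sizes to about 1 mm. The two cameras differ by a common shift of 3.5 mm in x, so the bore relative to the handle is consistent at (+0.0028, +0.223). Next: grasp the handle across its 22 mm side.

```bash
cat >> h.py <<'E'
HX,HY,HYAW=.5110,-.1298,-.440
BX,BY,CYAW=.5139,.0931,-.213
def ori(yaw,s=1):
    x=s*np.array([-np.sin(yaw),np.cos(yaw),0]); y=np.array([0,0,-1.]); 
    return R.from_matrix(np.stack([x,y,np.cross(x,y)],1)).as_rotvec()
E
python3 - <<'E'
from h import *
np.set_printoptions(precision=3,suppress=True)
print(R.from_rotvec(read_orientation()).as_matrix())
best=None
for s in(1,-1):
    for p in([HX,HY,.151],[HX,HY,.36],[BX,BY,.34]):
        q=solve_ik(p,ori(HYAW if p[1]<0 else CYAW,s)); print(s,p,None if q is None else np.array(q))
        if p[2]==.36 and q is not None:
            c=np.abs(np.array(q)-read_q()).max(); best=min(best,(c,s)) if best else (c,s)
s=best[1]; print("s",s); open("s.txt","w").write(str(s))
move_to([HX,HY,.26],ori(HYAW,s)); print(read_time(),read_position(),read_contact_force())
movel([HX,HY,.151],v=.08,force_limit=6)
print(read_time(),read_position(),read_contact_force())
command_gripper(0.0,40); print(read_time(),read_gripper_width()*92,read_position(),read_contact_force())
E
```

```text
[[ 0.394  0.     0.919]
 [-0.919 -0.     0.394]
 [ 0.    -1.    -0.   ]]
1 [0.511, -0.1298, 0.151] [ 0.695  0.426 -0.627  1.928  0.318  0.888  1.037]
1 [0.511, -0.1298, 0.36] [ 0.748  0.203 -0.651  1.68   0.127  1.302  1.203]
1 [0.5139, 0.0931, 0.34] [ 0.551  0.273 -0.948  1.71   0.231  1.278  0.911]
-1 [0.511, -0.1298, 0.151] [ 0.283  0.348 -0.118  1.954  0.054  0.843 -1.874]
-1 [0.511, -0.1298, 0.36] [ 0.386  0.153 -0.227  1.701  0.036  1.291 -1.859]
-1 [0.5139, 0.0931, 0.34] [ 0.339  0.209 -0.673  1.72   0.137  1.259 -2.149]
s 1
2.6333 [ 0.511 -0.131  0.26 ] [ 0.089 -0.073 -0.42 ]
4.15 [ 0.511 -0.13   0.151] [0.404 0.311 0.184]
5.2083 21.939997611935027 [ 0.511 -0.13   0.151] [ 1.139  0.204 -0.381]
```

```bash
python3 - <<'E'
from h import *
np.set_printoptions(precision=4,suppress=True)
p=np.array(read_position()); np.save("grasp.npy",np.r_[p,read_orientation()])
print(movel([p[0],p[1],p[2]+.15],v=.1)); dwell(.3)
print(read_time(),read_position(),read_contact_force(),read_gripper_width()*92)
x=np.array([np.cos(CYAW),np.sin(CYAW)])
off=p[:2]-[HX,HY]            # common shift of grasp v. measured
b=np.array([BX,BY])+off; np.save("bore.npy",b)
t=b+x*(6-22.5)/1000
move_to([*t,.301],ori(CYAW,1)); dwell(.3)
print(read_time(),read_position(),read_contact_force())
for n in("scene","top"):
    im,d=grab_frame(n); cv2.imwrite(f"pics/{n}1.png",im[...,::-1]); np.save(f"{n}1.npy",d)
    for q in("hook_toe","hook_grip"):
        print(n,q,[(r["at"],round(r["conf"],2)) for r in spot_point(n,q)[:2]])
    gr=np.r_[t,.32]; print("expected grip px",proj(n,gr),"toe",proj(n,gr+np.r_[x*.0125,-.124]))
a=cv2.imread("pics/scene1.png");b2=cv2.imread("pics/top1.png")
def crop(n,im):
    u,v=proj(n,np.r_[t,.22]).astype(int); return cv2.resize(im[max(v-75,0):v+75,max(u-75,0):u+75],(400,400),interpolation=cv2.INTER_CUBIC)
cv2.imwrite("pics/c1.png",np.hstack([crop("scene",a),crop("top",b2)]))
E
```

```text
False
7.1583 [ 0.511  -0.1297  0.3008] [-0.6524  0.1505 -1.1966] 21.91435881881967
8.3667 [0.4981 0.0955 0.3009] [ 0.6154  0.4638 -0.7933]
scene hook_toe [([318.9, 151.3], 0.82), ([247.7, 333.8], 0.47)]
scene hook_grip [([317.8, 109.2], 0.65)]
expected grip px [316.4085 108.9069] toe [319.9287 151.5794]
top hook_toe []
top hook_grip []
expected grip px [276.075  208.5475] toe [283.9901 216.0547]
```

View pics/c1.png

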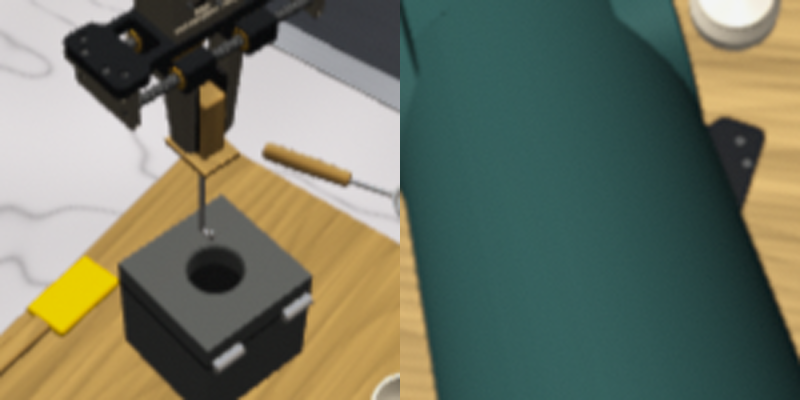

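The hook is held upright with the toe at (319,151), within 1 px of the prediction. Now I'll feel down to the disc.

```bash
python3 - <<'E'
from h import *
np.set_printoptions(precision=4,suppress=True)
t=np.array(read_position())[:2]; b=np.load("bore.npy"); x=np.array([np.cos(CYAW),np.sin(CYAW)])
t=b+x*(6-22.5)/1000
print(movel([*t,.262],v=.05,force_limit=4), movel([*t,.226],v=.03,force_limit=4),read_contact_force(),read_position())
h=movel([*t,.166],v=.015,force_limit=3.5); p=np.array(read_position())
print(h,p,read_contact_force(),"depth below mouth",.145-(p[2]-.116),read_time())
if h and .055<.145-(p[2]-.116)<.095:
    np.save("disc.npy",p)
    movel([*t,p[2]+.0025],v=.01); dwell(.2); print(read_position(),read_contact_force())
    g=t+x*.022
    h=movel([*g,p[2]+.0025],v=.012,force_limit=2.5); q=np.array(read_position())
    print(h,q,"advance",(q[:2]-t)@x,"lateral",(q[:2]-t)@np.array([-x[1],x[0]]),read_contact_force(),read_time())
    np.save("ringtouch.npy",q)
E
```

```text
False False [ 0.1692  0.0485 -0.5015] [0.4979 0.0967 0.2262]
True [0.4979 0.0966 0.1729] [-0.0309 -0.2207  3.2484] depth below mouth 0.08806267823092946 14.0083
[0.4977 0.0966 0.1753] [-0.0584  0.5819 -1.0913]
True [0.5152 0.0926 0.1747] advance 0.017858946951895566 lateral -0.00024842326071059146 [ 0.4705 -0.3435 -0.3837] 16.125
```

The disc is 88 mm below the mouth. The shank met the ring after 17.9 mm, where 18.0 was expected. Back off 1.75 mm to centre the wire in the gap, then draw.

```bash
python3 - <<'E'
from h import *
np.set_printoptions(precision=4,suppress=True)
x=np.array([np.cos(CYAW),np.sin(CYAW)]); q=np.load("ringtouch.npy"); zd=np.load("disc.npy")[2]
g=q[:2]-x*.00175
movel([*g,zd+.0025],v=.01); dwell(.2); print(read_position(),read_contact_force())
h=movel([*g,zd+.022],v=.01,force_limit=3.5); p=np.array(read_position()); print("catch",h,p,p[2]-zd,read_contact_force(),read_time())
if h:
    z0=p[2]; np.save("catch.npy",p)
    h=movel([*g,z0+.050],v=.025,force_limit=10); print("draw",h,read_position()[2]-z0,read_contact_force(),read_time())
    h=movel([*g,z0+.072],v=.01,force_limit=7); print("stop",h,read_position()[2]-z0,read_contact_force(),read_time())
    dwell(.4); print(read_position()[2]-z0,read_contact_force(),read_time())
E
```

```text
[0.5135 0.0929 0.1754] [ 0.615   0.2914 -1.2197]
catch True [0.5129 0.0928 0.1864] 0.013419394050174532 [-0.381   0.8457  0.0601] 17.825
draw False 0.04999030493004061 [-2.6164 -1.5061 -6.652 ] 19.9917
stop True 0.05989992052292667 [ 0.3583  0.2524 -0.9367] 21.1917
0.05832979129300428 [ 3.5393 -0.2277  0.5293] 21.5917
```

```bash
python3 - <<'E'
from h import *
np.set_printoptions(precision=4,suppress=True)
p=np.array(read_position()); z0=np.load("catch.npy")[2]
print(p,read_contact_force(),read_gripper_width()*92)
h=movel([*p[:2],z0+.068],v=.008,force_limit=10); print("stop",h,read_position()[2]-z0,read_contact_force(),read_time())
dwell(.3); print(read_position()[2]-z0,read_contact_force())
im,d=grab_frame("scene"); cv2.imwrite("pics/scene2.png",im[...,::-1])
b=np.load("bore.npy"); u,v=proj("scene",[*b,.16]).astype(int)
cv2.imwrite("pics/c2.png",cv2.resize(im[v-50:v+50,u-60:u+60,::-1],(720,600),interpolation=cv2.INTER_CUBIC))
E
```

```text
[0.511  0.0918 0.2447] [ 3.5393 -0.2277  0.5293] 22.14239886753671
stop True 0.05987262908191335 [ 2.8687  1.146  -2.0625] 22.2
0.05984252617811853 [ 2.3517  0.0508 -3.481 ]
```

View pics/c2.png

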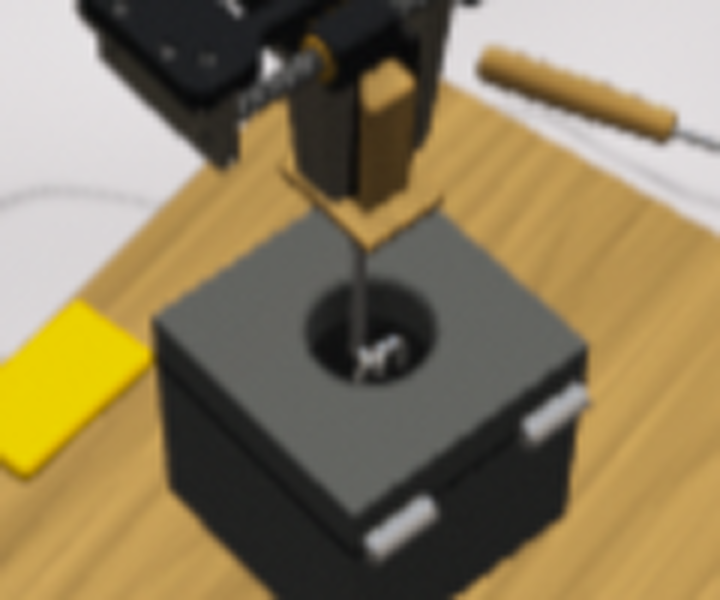

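The hook toe is in the ring just below the mouth at about (380,355), and the second pull stopped at the same 59.9 mm, so the latch is at its stop. Now I'll unhook, watching the force: down 10 mm inside the 13 mm play, back, then up.

```bash
python3 - <<'E'
from h import *
np.set_printoptions(precision=4,suppress=True)
x=np.array([np.cos(CYAW),np.sin(CYAW)]); q=np.load("ringtouch.npy"); g=q[:2]-x*.00175
zs=np.load("catch.npy")[2]+.0598
def st(s,h): 
    p=np.array(read_position()); print(s,h,"along",(p[:2]-g)@x,"dz",p[2]-zs,read_contact_force(),read_time())
p=np.array(read_position())
h=movel([*p[:2],zs-.003],v=.02); st("ease",h); 
h=movel([*g,zs-.005],v=.01,force_limit=4); st("centre",h); dwell(.2)
h=movel([*g,zs-.010],v=.01,force_limit=3); dwell(.2); st("down",h)
if not h:
    h=movel([*(g-x*.01625),zs-.010],v=.015,force_limit=2.5); dwell(.2); st("back",h)
E
```

```text
ease False along -0.0021398734430464806 dz -0.0034881158482818475 [ 2.0945 -0.4928 -3.3129] 22.8667
centre False along -0.00018610695767521009 dz -0.005028441827938629 [-0.1656 -0.3473 -1.1455] 23.375
down False along 3.947142935987125e-05 dz -0.009946403661019287 [-0.1429 -1.4402 -1.5767] 24.425
back False along -0.01620551907501315 dz -0.010022294230027567 [ 0.146   0.3724 -1.0182] 25.8583
```

```bash
python3 - <<'E'
from h import *
np.set_printoptions(precision=4,suppress=True)
p=np.array(read_position()); G=np.load("grasp.npy")
h=movel([*p[:2],.301],v=.05,force_limit=3.5); print(h,read_position(),read_contact_force(),read_time())
if not h:
    move_to([G[0],G[1],.301],G[3:]); dwell(.4); print(read_position(),read_orientation()-G[3:],read_contact_force(),read_time())
    im,d=grab_frame("scene"); cv2.imwrite("pics/scene3.png",im[...,::-1])
    print([(r["at"],round(r["conf"],2)) for r in spot_point("scene","hook_toe")[:2]])
    X=np.array([np.cos(HYAW),np.sin(HYAW)])
    print("expect toe",proj("scene",np.r_[G[:2]+X*.0125,.196]),"bottom",proj("scene",[G[0],G[1],.185]),"flange",proj("scene",[G[0],G[1],.285]))
    u,v=proj("scene",[G[0],G[1],.22]).astype(int); a=cv2.resize(im[v-60:v+60,u-48:u+48],(480,600),interpolation=cv2.INTER_CUBIC)
    u,v=proj("scene",[*np.load("bore.npy"),.145]).astype(int); b=cv2.resize(im[v-30:v+30,u-15:u+15],(300,600),interpolation=cv2.INTER_CUBIC)
    cv2.imwrite("pics/c3.png",np.hstack([a,b])[...,::-1])
E
```

```text
False [0.4975 0.0963 0.3007] [-0.0792  0.2459 -0.8478] 27.3083
[ 0.5112 -0.1291  0.301 ] [ 0.0004 -0.001   0.0009] [-0.8329  0.773  -1.045 ] 28.6167
[([254.7, 227.8], 0.76)]
expect toe [255.2852 227.4022] bottom [253.4665 225.1072] flange [246.7633 198.8545]
```

View pics/c3.png

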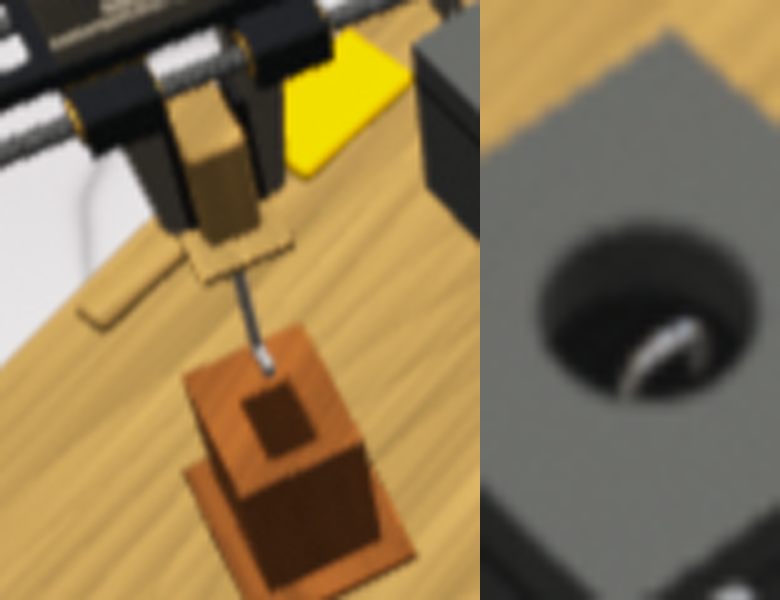

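The ring now stands drawn up just under the mouth (right crop), and the hook hangs straight with its toe to +x, at its predicted pixel. Lower it into the holder.

```bash
python3 - <<'E'
from h import *
np.set_printoptions(precision=4,suppress=True)
G=np.load("grasp.npy")
h=movel([G[0],G[1],.165],v=.06,force_limit=5); print(h,read_position(),read_contact_force(),read_time())
if not h:
    h=movel([G[0],G[1],G[2]-.003],v=.012,force_limit=3.5); p=np.array(read_position()); print("seat",h,p,p[2]-G[2],read_contact_force(),read_time())
    if h or True:
        command_gripper(.45); dwell(.3); print(read_gripper_width()*92,read_contact_force())
        command_gripper(1.0); movel([p[0],p[1],.27],v=.08,force_limit=4); print(read_position(),read_contact_force(),read_time())
E
```

```text
False [ 0.5112 -0.1298  0.1652] [-0.7992 -1.8545 -0.6052] 31.1333
seat True [ 0.511  -0.1298  0.151 ] -2.8213943792154694e-05 [-0.716   0.6931  4.5847] 32.2
41.540357123580435 [ 0.201   0.6914 -0.2295]
[ 0.5107 -0.1298  0.2695] [-0.6206 -0.894   0.3015] 35.4833
```

Seated at the original height and released. I'll move the arm clear and check against the first fits.

```bash
python3 - <<'E'
from h import *
np.set_printoptions(precision=4,suppress=True)
move_to([.256,-.50,.30],ori(HYAW,1)); dwell(.3)
for n in("scene","top"):
    im,d=grab_frame(n); cv2.imwrite(f"pics/{n}4.png",im[...,::-1]); P=cloud(n,d)
    q=P[(np.hypot(P[...,0]-.51,P[...,1]+.125)<.06)&(P[...,2]>.19)]
    print(n,"handle top",cv2.minAreaRect(np.float32(q[:,:2]*1000)),len(q),np.median(q[:,2]))
    old=cv2.imread(f"pics/{n}0.png").astype(int)[...,::-1]; df=np.abs(im.astype(int)-old).max(2)>40
    for nm in("sugar_pot","whisk","scraper","ramekin","pepper","mug","spoon"):
        r=search_frame(n,nm)
        if r: l,t,rr,bb=np.array(r[0]["bbox"]).astype(int); print(" ",nm,round(float(df[t:bb,l:rr].mean()),3),end="")
    print()
    if n=="scene":
        a=cv2.resize(im[60:360,160:480],(640,600),interpolation=cv2.INTER_CUBIC); cv2.imwrite("pics/c4.png",a[...,::-1])
print(read_time(),read_position(),read_contact_force())
E
```

```text
scene handle top ((512.8131103515625, -130.94415283203125), (21.386518478393555, 30.455612182617188), 64.88227081298828) 163 0.19893432167337305
  sugar_pot 0.0  whisk 0.0  scraper 0.0  pepper 0.0  mug 0.0  spoon 0.0
top handle top ((509.38385009765625, -130.27098083496094), (22.18779945373535, 30.527196884155273), 64.6293716430664) 179 0.1979203630553364
  sugar_pot 0.0  whisk 0.0  scraper 0.0  ramekin 0.0  pepper 0.0  mug 0.0  spoon 0.0
38.2333 [ 0.256 -0.5    0.3  ] [0.1984 0.0397 0.0052]
```

View pics/c4.png

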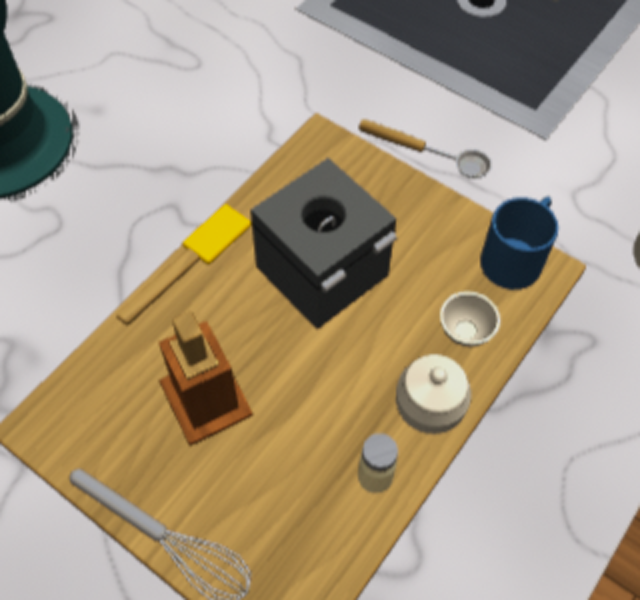

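The last picture shows the ring up in the bore at (325,225), the hook back in its holder at (190,345) and everything else in place. Handing in.

```bash
python3 -c "
from bench import *
print(job_done())"
```

```text
the job is handed in; nothing more can be done
None
```

The latch is drawn up to its stop, the hook is back in its holder with the toe on the same side, and the job was handed in at about 38 s. `job_done()` gave no verdict, so what follows is my own checks.

- **Drawing the latch:** I felt the disc 88 mm below the mouth and the ring within 0.2 mm of where it should be. I caught the ring and drew it up. Two separate pulls both stopped at 59.9 mm, and I unhooked without feeling any resistance.
- **Force:** Pulls at the stop were limited to a 7 N and then a 10 N change, to stay below the 22 N limit. I did not log the peak force.
- **Hook in its holder:** It seated at its original height. The handle is within about 1 mm and under 1° of where it started, in both cameras.
- **Latch at the end:** The last picture shows the ring still up. I judged this by eye and from the pull height, as the latch has no direct reading.
- **Other things:** All seven bystanders look unchanged against the first pictures. The scene camera's detector missed the ramekin, but the top camera showed it unmoved.

Two readings disagreed:
- **Cameras:** They differed by a constant 3.5 mm in x, which I handled by working relative to the grasp.
- **Tool drift at the stop:** After the first pull the tool settled about 1.6 mm down and 2 mm off in x, with about 3.5 N sideways. I pulled a second time and re-centred before unhooking.

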